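# Set the drying fan to the batch mark and start it

### The arm

A 6-joint arm with a two-finger parallel gripper is mounted at the origin on the work surface. World frame = base frame: x ahead of the robot, y to its left, z up, the work surface at z = 0. Lengths are in mm, angles in rad, forces in N, time in s.
With the tool pointing down it reaches from about 250 to 775 mm from the base axis. Payload 4 kg.
Tool frame: the origin (TCP) lies midway between the tips of the shut fingers; the grasp point (between the pads) lies 19 mm behind it; z points along the fingers, y is the direction in which the jaws open and shut (so a half turn about z gives the same grasp; the last joint's range is limited). The gripper opens to 94 mm and grips with 3 to 60 N. Pads are 16 mm wide; open, the fingers measure 119 mm over their backs; the gripper's body (75 mm by 177 mm) begins 78 mm behind the grasp point.
Start: joints at [1.074, 0.087, 1.371, -0, 1.684, -0.103], TCP at [211.046, 507.917, 205.506] pointing down, gripper open.
Joint ranges: [-3.1, 3.1], [-0.76, 2.03], [0.27, 2.55], [-1.08, 4.22], [0.17, 2.65], [-2.57, 2.57]. Speed limits (rad/s): [2.79, 2.79, 3.14, 3.14, 3.14, 3.14].

### API

Orientations are given as a 3x3 rotation matrix whose columns are the frame's x, y, z axes.
In Python, from station import robot, grab_frame gives the robot as it stands.
- The arm moves only by the tool apply_moves, never from a script. Its argument "series" is a list of rows, each an object of numbers: "tx", "ty", "tz": the shift along the tool's x, y, z in mm; "wx", "wy", "wz": the turn, a rotation vector about the tool's x, y, z in rad; "claw": the finger opening in mm, from 0 to 94. A call has exactly 10 rows; each row shifts and turns the pose as measured when the row begins, along the tool's axes as they then stand; what a row does not reach is not made up. A row lasts 1/12 s, in which the tool goes at most 41.7 mm and 7.16 degrees, less where a joint would pass 70% of its speed; a pose out of reach is approached as far as the arm can. A call is refused whole if a number of a shift passes 41.7 or a number of a turn 0.125, either way. A call with a gripper value outside its range is refused whole. The fingers move at their own pace and stop on an object; "squeeze" is the grip in N (left out, the last holds). Time passes only in rows, so rows that do not move let the fingers close, or fill a call up. It gives the time, the measured TCP pose, the force and the opening at its end, in the units of the state.
- robot.sense(): the state, without advancing time (a new reading comes with each control period).
- grab_frame(name): name is "side" or "top" or "wrist"; returns a dict with "image" (420x560x3 uint8, red, green, blue), "depth" (420x560 float32, mm along the optical axis (not along the pixel's ray), 0 where there is no reading), "fx", "fy", "cx", "cy" (pixels), "eye" and "attitude" of the camera in the world. Camera axes: x right, y up, looking along -z (the intrinsics and any distortion apply to the point x, -y, -z); pixel columns grow to the right and rows downward; lengths in mm; the calibration is good to about 2 mm. A picture is of the moment at which its call begins.
- robot.sign_off(): hands the job in, once; it reports no verdict.
The state is a dict: "clock": time; "joints": joint angles; "qd": joint speeds; "joint_torque": joint torques, N m; "tcp_pos": TCP position; "tcp_rot": TCP orientation; "ft_force": force on the tool from outside, world axes, zero at the start; "torque": the same for the moment, N m; "opening": opening from 0.0 (shut) to 1.0 (fully open).
Only numpy, scipy, OpenCV 4.12 (cv2) and the standard library are available. Lean on these libraries where they do the work, as an engineer would, in place of code of your own. Each camera call takes 0.05 s, during which the arm holds its last target. There are 200 camera calls.

### The job

Roll the knurled thumbwheel that stands out of the slot in the fan controller's top until the red mark in the scale's slit (where the red spiral crosses its mid-line) is lined up with the green clip at the scale's edge (not one of the other colours), and let go of the wheel. Only then press the round green start button, and let it come up again. Be gentle with the controller, keeping every push on it under 11 N, and leave the things around it where they are.

Things in the scene. Friction and masses are not known exactly. Their poses are not given: they have to be found in the camera images.
- console: grey fan controller fixed on the table, 170 (x) by 260 (y) by 75 mm tall, flat level top panel; origin under its centre, its x axis points away from the robot side (front at -x), its y axis runs along the scale, z up. Turned by up to 20 degrees. Wheel and button count as part of it.
- wheel_slot (a point): centre of the thumbwheel's slot, in the plane of the controller's top panel (75 mm above the table), at x +30, y +85 mm from the controller's centre; axes as the controller's. Slot 58 mm long along x, 14 mm wide along y. The black wheel with grey and orange knurls, 10 mm wide, radius 30 mm, axle along y, stands out of it, crown over the slot's centre
- crown (a point): nominal crown of the wheel, a point 9 mm above the slot's centre. The true crown is not measured and differs each start: 4 to 14 mm above the panel, to be found by feel or sight. The wheel is sprung: it gives straight down, 4 N per mm (1.5 N before it starts), up to 3 mm, then a hard stop. Turning it takes 3 N along the rim; a press under about 6 N may slip
- wheel (a joint): turn of the wheel in rad, 0 to 5 between end stops; it stays where left. It grows as the crown is rolled towards the controller's +x, 30 mm of rim travel per rad. It turns a white drum with a red spiral, seen in a slit (10 x 106 mm along y, at x +30): where red crosses the slit's mid-line is the scale's red mark, at y = -75 mm + 18 mm per rad from the controller's centre
- green_clip: green clip fixed along the far side of the scale: this batch's setting. 14 (x) by 10 (y) by 10 mm tall; origin under its centre, on the panel, 53 mm beyond the controller's centre in x; axes as the controller's. It takes one of four places, at y -66, -51.6, -8.4 or +6 mm from the controller's centre (wheel at 0.5, 1.3, 3.7, 4.5 rad); the other clips take the rest
- blue_clip: blue clip of the same size on the same edge: another batch's setting
- yellow_clip: yellow clip of the same size on the same edge: another batch's setting
- black_clip: black clip of the same size on the same edge: another batch's setting
- start (a joint): travel of the start button in m, 0 up to 0.006 fully down; springs back. It moves from 1.8 N and is fully down at 6 N; it counts as pressed from 3 mm (3.9 N)
- start_top (a point): centre of the top face of the round green start button (28 mm across) on the controller's top panel, at x -45, y -30 mm from the controller's centre; pressed straight down
- roe_a: pair of dried roe lobes, red-brown, 140 x 80 x 22 mm, lying loose left of the controller; origin under its centre
- roe_b: pair of dried roe lobes, dark brown, 140 x 80 x 22 mm, loose, between robot and controller; origin under its centre
- roe_c: pair of dried roe lobes, red-brown, 140 x 80 x 22 mm, loose, right of the controller; origin under its centre
- salt_jar: closed jar with a red cap, 70 mm across, 100 mm tall, loose, left of the controller; origin under its centre
- steel_bowl: steel bowl, 110 mm across the rim, 45 mm tall, loose, right of the controller; origin under its centre
- brush: hand brush lying flat behind the controller, loose; origin under its middle

How it is judged (in metres and radians):
On the way, in this order (a step that is already met when the one before it is completed fails the run):
1. the red mark stands at the green clip and the controller is not being touched (((y of green_clip in the frame of console between -0.07 and -0.062 m and value of joint wheel between 0.28 and 0.72 rad) or (y of green_clip in the frame of console between -0.0556 and -0.0476 m and value of joint wheel between 1.08 and 1.52 rad) or (y of green_clip in the frame of console between -0.0124 and -0.0044 m and value of joint wheel between 3.48 and 3.92 rad) or (y of green_clip in the frame of console between 0.002 and 0.01 m and value of joint wheel between 4.28 and 4.72 rad)) and contact force between console and the arm below 0.2 N), for 0.2 s.
2. the start button is pressed at least 3 mm (value of joint start above 0.003 m), for 0.05 s.
At the end, for the whole second after the job is handed in: the red mark stands within 4 mm of the green clip's centre along the scale (wheel within 0.22 rad) and the start button, having been pressed, is up again (under 1 mm) (((y of green_clip in the frame of console between -0.07 and -0.062 m and value of joint wheel between 0.28 and 0.72 rad) or (y of green_clip in the frame of console between -0.0556 and -0.0476 m and value of joint wheel between 1.08 and 1.52 rad) or (y of green_clip in the frame of console between -0.0124 and -0.0044 m and value of joint wheel between 3.48 and 3.92 rad) or (y of green_clip in the frame of console between 0.002 and 0.01 m and value of joint wheel between 4.28 and 4.72 rad)) and value of joint start below 0.001 m); the robot touches nothing.
It fails at once if the controller (panel, wheel or button) is pushed with more than 11 N (contact force between console and anything else above 11 N).
It fails at once if the start button is pressed (3 mm) while the red mark is not within 4 mm of the green clip (value of joint start above 0.003 m and not (((y of green_clip in the frame of console between -0.07 and -0.062 m and value of joint wheel between 0.28 and 0.72 rad) or (y of green_clip in the frame of console between -0.0556 and -0.0476 m and value of joint wheel between 1.08 and 1.52 rad) or (y of green_clip in the frame of console between -0.0124 and -0.0044 m and value of joint wheel between 3.48 and 3.92 rad) or (y of green_clip in the frame of console between 0.002 and 0.01 m and value of joint wheel between 4.28 and 4.72 rad)))).
It fails at once if a bystander (roe, jar, bowl, brush) is moved by more than 30 mm (distance of any of roe_a, roe_b, roe_c, salt_jar, steel_bowl, brush from where it was at the start of the episode above 0.03 m).
It also fails if it takes over 72 s, if anything falls off the work surface, if the arm or the gripper's body presses on something with over 40 N, if the wrist force passes 120 N, or if a joint passes its speed limit or range.

## Working session

There is one attempt and no reset: what is moved stays moved. The work goes in short steps, Python scripts to look and compute and a tool call to move; the robot and the scene stay as the last step left them, time stands still between calls to the robot, and variables do not carry over. Pictures are saved under pics/ and viewed, about 8 in all and at most 12, crops included, and the job is handed in when it is done.

Besides the shell and the picture viewer there is one more tool, called after "Call:" by a JSON object that holds its "op" and its "data". apply_moves: Moves the arm, as the interface text tells. Its arguments: {"type":"object","properties":{"series":{"type":"array"},"squeeze":{"type":"number"}},"required":["series"]}

```bash
ls; mkdir -p pics; python3 - <<'E'
from station import robot, grab_frame
import cv2,numpy as np
s=robot.sense();print(s)
for n in("top","side"):
    f=grab_frame(n);cv2.imwrite(f"pics/{n}0.png",f["image"][:,:,::-1]);np.savez(f"{n}0.npz",**f)
    print(n,f["fx"],f["fy"],f["cx"],f["cy"],f["eye"],np.round(f["attitude"],3).tolist(),f.keys())
E
```

```text
pics
{'clock': 0.0, 'joints': array([ 1.07386220e+00,  8.79371582e-02,  1.37221901e+00, -1.84902685e-05,
        1.68354019e+00, -1.03115265e-01]), 'qd': array([ 0.00149376,  0.00070304,  0.00068969, -0.00149203, -0.00102715,
       -0.00026724]), 'joint_torque': array([ 4.34051508e-04, -3.40185463e+01, -3.02427900e+01,  7.17499922e-02,
        3.28229112e-02, -1.30099743e-04]), 'tcp_pos': array([210.81365174, 507.43093541, 204.33177005]), 'tcp_rot': array([[-9.23449542e-01,  3.83718607e-01, -9.86750581e-04],
       [ 3.83719825e-01,  9.23447694e-01, -1.85801020e-03],
       [ 1.98259460e-04, -2.09441443e-03, -9.99997787e-01]]), 'ft_force': array([-0.12129913, -0.8904901 ,  0.71368626]), 'torque': array([0.00490055, 0.0129538 , 0.01658551]), 'opening': 1.0001656533050436}
top 443.5622174349843 443.5622174349843 283.8870740528566 212.3599967577264 [ 374.495115     36.70714948 1154.10658578] [[-0.003, 0.984, -0.176], [-1.0, -0.0, 0.014], [0.014, 0.176, 0.984]] dict_keys(['image', 'depth', 'fx', 'fy', 'cx', 'cy', 'eye', 'attitude'])
side 380.9097267416704 380.9097267416704 276.056874432829 214.93413743417938 [ 406.31093664 -524.20376612  534.02895907] [[0.957, 0.188, -0.223], [-0.291, 0.586, -0.756], [-0.011, 0.789, 0.615]] dict_keys(['image', 'depth', 'fx', 'fy', 'cx', 'cy', 'eye', 'attitude'])
```

View pics/top0.png

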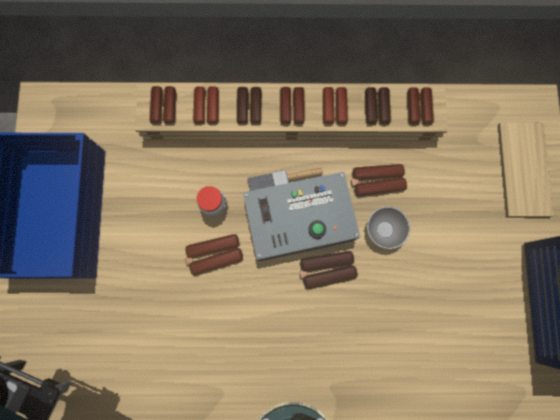

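View pics/side0.png

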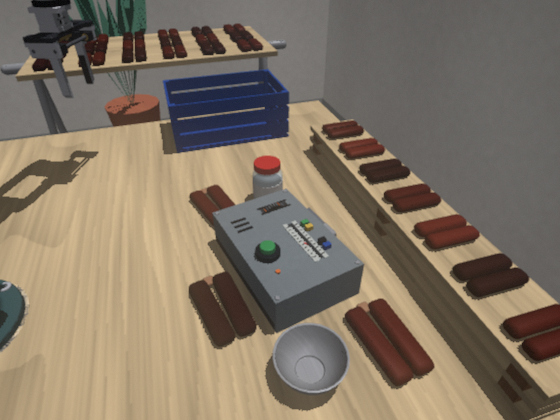

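The top view shows the console around px (301,216), with the wheel slot near (265,209) and the button near (318,229). The clips sit along its upper edge, x 290–325. The side view confirms green and yellow are at the wheel end, and blue and black at the far end. Next I'll fit the console's pose from the depth plane.

```bash
cat > h.py <<'E'
import numpy as np,cv2
def load(n): return dict(np.load(n))
def ray(f,u,v):
    d=np.stack([(u-f["cx"])/f["fx"],-(v-f["cy"])/f["fy"],-np.ones_like(u,float)],-1)
    return d@f["attitude"].T
def onplane(f,u,v,z):
    d=ray(f,np.asarray(u,float),np.asarray(v,float)); return f["eye"]+d*((z-f["eye"][2])/d[...,2])[...,None]
def cloud(f):
    v,u=np.mgrid[:420,:560]; return f["eye"]+ray(f,u.astype(float),v.astype(float))*f["depth"][...,None]
def loc(P,c,th):
    d=np.asarray(P)[...,:2]-c; R=np.array([[np.cos(th),-np.sin(th)],[np.sin(th),np.cos(th)]]); return d@R
E
python3 - <<'E'
from h import *
for n in("top","side"):
    f=load(n+"0.npz");P=cloud(f)
    m=(P[...,2]>69)&(P[...,2]<81)&(f["depth"]>0)&(P[...,0]>250)&(P[...,0]<650)&(abs(P[...,1])<250)
    k,l,st,_=cv2.connectedComponentsWithStats(m.astype(np.uint8)); i=1+st[1:,4].argmax(); m=l==i
    q=P[m];print(n,m.sum(),"z",np.median(q[:,2]))
    r=cv2.minAreaRect(q[:,:2].astype(np.float32));print(r)
    w,h=r[1];th=np.deg2rad(r[2]);th=th if h>w else th-np.pi/2
    if th>np.pi/4: th-=np.pi
    c=np.array(r[0]);print("c",c,"th",np.degrees(th))
    hsv=cv2.cvtColor(f["image"],cv2.COLOR_RGB2HSV)
    L=loc(P,c,th)
    inside=(abs(L[...,0])<85)&(abs(L[...,1])<130)&(P[...,2]>60)
    for nm,a,b in(("green",(45,100,50),(80,255,255)),("yellow",(20,110,80),(35,255,255)),("blue",(105,130,40),(130,255,255)),("red",(0,130,60),(10,255,255))):
        mm=cv2.inRange(hsv,a,b)*inside.astype(np.uint8)
        k,l,st,ce=cv2.connectedComponentsWithStats(mm)
        for j in range(1,k):
            if st[j,4]>3:
                p=P[l==j].mean(0);print(nm,st[j,4],ce[j].round(1),p.round(1),L[l==j].mean(0).round(1))
    mm=inside&(P[...,2]>78)&(abs(L[...,1]-85)<12)&(L[...,0]>0)&(L[...,0]<62)
    print("wheel",mm.sum(),L[mm].mean(0) if mm.any() else 0,np.percentile(P[mm][:,2],[50,90,98]) if mm.any() else 0)
    mm=inside&(np.hypot(L[...,0]+45,L[...,1]+30)<9); print("button z",np.median(P[mm][:,2]))
    im=f["image"]; 
    u0,v0,w,h=(240,170,125,95) if n=="top" else (205,190,160,135)
    cv2.imwrite(f"pics/{n}0c.png",cv2.resize(im[v0:v0+h,u0:u0+w,::-1],None,fx=5,fy=5,interpolation=cv2.INTER_CUBIC))
E
```

```text
top 6382 z 75.02051069011338
((562.6909790039062, -20.206436157226562), (170.80287170410156, 260.641845703125), 12.129837036132812)
c [562.690979   -20.20643616] th 12.129837036132812
green 6 [293.7 193.5] [613.1  -3.4  83.1] [52.9  5.9]
green 80 [317.4 228.3] [524.4 -59.6  96.6] [-45.7 -30.4]
yellow 13 [299.4 192.5] [615.3 -17.5  84.2] [52.  -8.4]
wheel 52 [29.8411106  85.73460532] [79.66574996 82.95620701 84.45547633]
button z 96.88748162492595
side 8353 z 76.41220044219028
((564.486083984375, -22.2283935546875), (171.510009765625, 262.9533386230469), 12.042211532592773)
c [564.48608398 -22.22839355] th 12.042211532592773
green 19 [304.5 221.3] [613.8  -7.8  86.1] [51.3  3.8]
green 138 [267.3 245.9] [525.7 -64.5  97.9] [-46.8 -33.2]
yellow 47 [308.4 226.3] [616.4 -21.5  84. ] [ 50.9 -10.1]
blue 29 [326.3 243.6] [628.5 -77.3  85.8] [ 51.2 -67.2]
red 6 [264.8 209.8] [556.3  63.7  74.6] [10.  85.7]
red 13 [277.5 270.8] [ 530.3 -107.2   78.8] [-51.1 -76. ]
wheel 71 [29.10967161 83.47081534] [80.92311314 82.61953842 83.3857925 ]
button z 98.41182699869455
```

View pics/top0c.png

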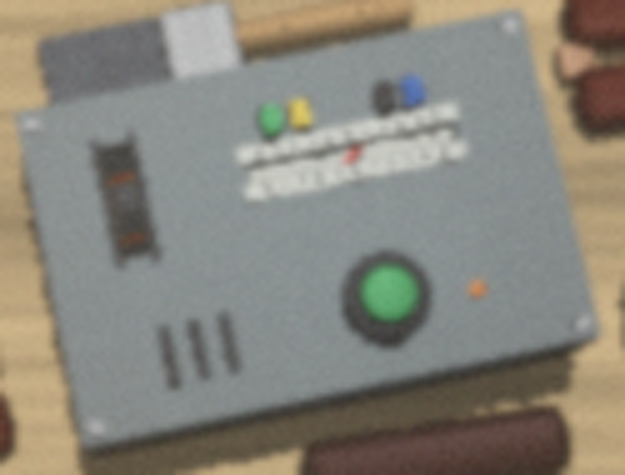

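Green is at y≈+6, so the wheel target is 4.5 rad. The red mark is near crop (353,155), about px (310.6,201). I'll measure the mark more exactly while moving toward the wheel with the fingers shut.

Call:
{"op": "apply_moves", "data": {"series": [{"tx": -40,"wz": 0.12,"claw": 0},{"tx": -40,"wz": 0.12,"claw": 0},{"tx": -40,"wz": 0.12,"claw": 0},{"tx": -40,"wz": 0.12,"claw": 0},{"tx": -40,"wz": 0.12,"claw": 0},{"tx": -40,"wz": 0.12,"claw": 0},{"tx": -40,"wz": 0.12,"claw": 0},{"tx": -40,"wz": 0.12,"claw": 0},{"claw": 0},{"claw": 0}], "squeeze": 20}}

```text
schema error: expected keys tx, ty, tz, wx, wy, wz, claw
```

```bash
cat >> h.py <<'E'
C=np.array([563.5,-21.2]);TH=np.deg2rad(12.1)
def c2w(x,y): return C+np.array([[np.cos(TH),-np.sin(TH)],[np.sin(TH),np.cos(TH)]])@[x,y]
def todo(s,x,y,z):
    "tool-frame shift and turn to console point (x,y), world z, tool y along console x"
    R=s["tcp_rot"]; d=R.T@(np.r_[c2w(x,y),z]-s["tcp_pos"])
    T=np.array([[-np.sin(TH),np.cos(TH),0],[np.cos(TH),np.sin(TH),0],[0,0,-1]])
    w=cv2.Rodrigues(R.T@T.T if False else R.T@np.column_stack([[-np.sin(TH),np.cos(TH),0],[np.cos(TH),np.sin(TH),0],[0,0,-1]]))[0].ravel()
    return d.round(2),w.round(4)
def mark(f,th=None):
    "y of red mark and clips in console frame (relative to clips)"
    P=onplane(f,*np.meshgrid(np.arange(560),np.arange(420)),75.); L=loc(P,C,TH)
    im=f["image"].astype(float); red=np.clip(im[...,0]-np.maximum(im[...,1],im[...,2])-15,0,None)
    m=(abs(L[...,0]-30)<9)&(abs(L[...,1]+22)<60); w=red*m
    if w.sum()==0: return None
    return w.sum(),(L*w[...,None]).sum((0,1))/w.sum()
E
python3 - <<'E'
from h import *; from station import robot
s=robot.sense();print(s["clock"],s["tcp_pos"],s["ft_force"]);print(todo(s,30,85,130))
print(mark(load("top0.npz")),mark(load("side0.npz")))
E
```

```text
0.1 [210.81548058 507.47905558 204.42954153] [ 0.15383278  0.22890221 -0.79084107]
(array([-504.89, -265.76,   74.85]), array([-1.900e-03,  8.000e-04,  9.658e-01]))
(np.float64(293.0), array([ 28.15679692, -29.79866846])) (np.float64(288.0), array([ 27.8478575 , -38.70906807]))
```

Call:
{"op": "apply_moves", "data": {"series": [{"tx": -40,"ty": 0,"tz": 0,"wx": 0,"wy": 0,"wz": 0.12,"claw": 0},{"tx": -40,"ty": 0,"tz": 0,"wx": 0,"wy": 0,"wz": 0.12,"claw": 0},{"tx": -40,"ty": 0,"tz": 0,"wx": 0,"wy": 0,"wz": 0.12,"claw": 0},{"tx": -40,"ty": 0,"tz": 0,"wx": 0,"wy": 0,"wz": 0.12,"claw": 0},{"tx": -40,"ty": 0,"tz": 0,"wx": 0,"wy": 0,"wz": 0.12,"claw": 0},{"tx": -40,"ty": 0,"tz": 0,"wx": 0,"wy": 0,"wz": 0.12,"claw": 0},{"tx": -40,"ty": 0,"tz": 0,"wx": 0,"wy": 0,"wz": 0.12,"claw": 0},{"tx": -40,"ty": 0,"tz": 0,"wx": 0,"wy": 0,"wz": 0.12,"claw": 0},{"tx": -40,"ty": 0,"tz": 0,"wx": 0,"wy": 0,"wz": 0,"claw": 0},{"tx": -40,"ty": 0,"tz": 0,"wx": 0,"wy": 0,"wz": 0,"claw": 0}], "squeeze": 20}}

```text
clock: 0.93
tcp_pos: [437.3, 197.3, 195.5]
tcp_rot: [[-0.187, 0.982, -0.013], [0.982, 0.187, -0.007], [-0.004, -0.014, -1.0]]
ft_force: [0.8, -0.1, -0.7]
opening: 0.329
```

```bash
python3 - <<'E'
from h import *; from station import robot
s=robot.sense();print(s["clock"],s["tcp_pos"],s["ft_force"],s["opening"]);print(todo(s,30,85,130))
E
```

```text
0.9333 [437.30070925 197.32366409 195.51032574] [ 0.8132319  -0.09599174 -0.66290452] 0.32868966974868313
(array([-152.31,  112.04,   64.63]), array([-0.0137,  0.004 , -0.0232]))
```

Call:
{"op": "apply_moves", "data": {"series": [{"tx": -25,"ty": 19,"tz": 0,"wx": 0,"wy": 0,"wz": 0,"claw": 0},{"tx": -26,"ty": 19,"tz": 0,"wx": 0,"wy": 0,"wz": 0,"claw": 0},{"tx": -26,"ty": 19,"tz": 0,"wx": 0,"wy": 0,"wz": 0,"claw": 0},{"tx": -26,"ty": 19,"tz": 0,"wx": 0,"wy": 0,"wz": 0,"claw": 0},{"tx": -26,"ty": 19,"tz": 5,"wx": 0,"wy": 0,"wz": 0,"claw": 0},{"tx": -20,"ty": 15,"tz": 10,"wx": 0,"wy": 0,"wz": 0,"claw": 0},{"tx": -3,"ty": 2,"tz": 15,"wx": 0,"wy": 0,"wz": -0.01,"claw": 0},{"tx": 0,"ty": 0,"tz": 15,"wx": -0.01,"wy": 0,"wz": -0.01,"claw": 0},{"tx": 0,"ty": 0,"tz": 5,"wx": 0,"wy": 0,"wz": 0,"claw": 0},{"tx": 0,"ty": 0,"tz": 0,"wx": 0,"wy": 0,"wz": 0,"claw": 0}], "squeeze": 20}}

```text
clock: 1.77
tcp_pos: [578.7, 49.1, 137.1]
tcp_rot: [[-0.193, 0.981, -0.01], [0.981, 0.193, -0.008], [-0.006, -0.011, -1.0]]
ft_force: [-0.7, 0.3, -0.3]
opening: 0.005
```

```bash
python3 - <<'E'
from h import *; from station import robot,grab_frame
s=robot.sense();print(s["clock"],s["tcp_pos"],s["ft_force"],s["opening"]);print(todo(s,30,85,130))
for n in ("wrist","top","side"):
    f=grab_frame(n);np.savez(n+"1.npz",**f);print(n,mark(f))
    if n=="wrist": cv2.imwrite("pics/wrist1.png",f["image"][:,:,::-1]);print(f["eye"],f["attitude"])
E
```

```text
1.7667 [578.74215626  49.12583082 137.11388518] [-0.65135205  0.30374268 -0.32351492] 0.0054163500949480055
(array([19.47,  0.1 ,  7.  ]), array([-0.0115,  0.0055, -0.0174]))
wrist (np.float64(656.0), array([ 28.01954128, -38.8909408 ]))
[566.58831953 118.86515385 316.45642884] [[ 0.98103955 -0.19008347 -0.0378111 ]
 [ 0.19347928  0.94920561  0.24814205]
 [-0.0112772  -0.25075283  0.96798546]]
top (np.float64(359.0), array([ 28.16491416, -29.83460768]))
side (np.float64(322.0), array([ 27.83034517, -38.7343242 ]))
```

View pics/wrist1.png

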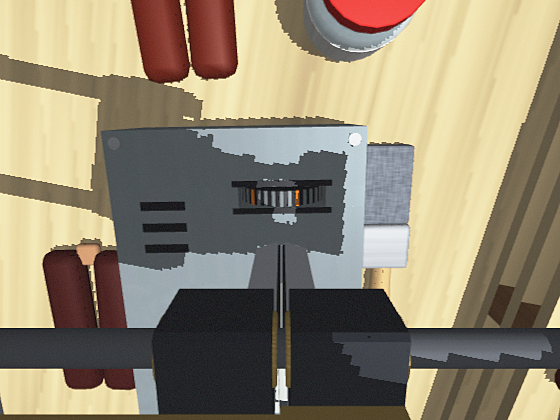

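The wheel is at wrist px (283,197). I overshot by about 20 mm along console y. The mark at y≈-30.5 means the wheel is at about 2.46 rad, so it needs about 61 mm of rim travel toward +x. I'll get the crown height from wrist depth.

```bash
python3 - <<'E'
from h import *
f=load("wrist1.npz");P=cloud(f);L=loc(P,C,TH)
sub=P[140:165,130:200];print("panel z",np.median(sub[...,2]))
B=(slice(170,225),slice(225,340));p=P[B];l=L[B]
m=p[...,2]>np.median(sub[...,2])+2.5
print(m.sum(),l[m].mean(0),l[m].min(0),l[m].max(0),np.percentile(p[m][:,2],[50,90,95,99]))
for x in range(0,62,5):
    k=m&(abs(l[...,0]-x)<2.5)&(abs(l[...,1]-np.median(l[m][:,1]))<5)
    if k.sum():print(x,k.sum(),np.median(p[k][:,2]).round(1))
E
```

```text
panel z 75.52099697006923
717 [29.05101322 86.42300655] [ 7.7411332  73.95755063] [ 48.59305911 136.30599038] [ 80.72304724  82.1384478   82.71409785 316.45642884]
15 61 78.7
20 115 80.4
25 107 81.3
30 119 81.5
35 123 81.0
40 97 79.7
45 24 78.5
```

Call:
{"op": "apply_moves", "data": {"series": [{"tx": 10,"ty": -4,"tz": 5,"wx": -0.01,"wy": 0.005,"wz": -0.015,"claw": 0},{"tx": 9,"ty": -4,"tz": 10,"wx": 0,"wy": 0,"wz": 0,"claw": 0},{"tx": 0,"ty": 0,"tz": 10,"wx": 0,"wy": 0,"wz": 0,"claw": 0},{"tx": 0,"ty": 0,"tz": 10,"wx": 0,"wy": 0,"wz": 0,"claw": 0},{"tx": 0,"ty": 0,"tz": 3,"wx": 0,"wy": 0,"wz": 0,"claw": 0},{"tx": 0,"ty": 0,"tz": 0,"wx": 0,"wy": 0,"wz": 0,"claw": 0},{"tx": 0,"ty": 0,"tz": 0,"wx": 0,"wy": 0,"wz": 0,"claw": 0},{"tx": 0,"ty": 0,"tz": 0,"wx": 0,"wy": 0,"wz": 0,"claw": 0},{"tx": 0,"ty": 0,"tz": 0,"wx": 0,"wy": 0,"wz": 0,"claw": 0},{"tx": 0,"ty": 0,"tz": 0,"wx": 0,"wy": 0,"wz": 0,"claw": 0}], "squeeze": 20}}

```text
clock: 2.75
tcp_pos: [570.5, 69.1, 104.0]
tcp_rot: [[-0.211, 0.977, 0.013], [0.978, 0.211, -0.002], [-0.004, 0.012, -1.0]]
ft_force: [-0.2, 1.0, 0.2]
opening: 0.005
```

```bash
cat > st.py <<'E'
from h import *; from station import robot,grab_frame
s=robot.sense();f=grab_frame("top");t=robot.sense();print(s["clock"],s["tcp_pos"].round(2),s["ft_force"].round(2),"then",t["clock"],t["tcp_pos"].round(2),t["ft_force"].round(2))
d,w=todo(t,30,85.5,82);print("console x %.2f y %.2f"%(30-d[1],85.5-d[0]),"turn",w,"to z82:",d[2]);print("mark",mark(f))
E
python3 st.py
```

```text
2.75 [570.49  69.12 104.  ] [-0.21  1.03  0.2 ] then 2.8 [570.54  69.14 104.08] [ 0.57 -0.16 -0.05]
console x 26.10 y 86.77 turn [0.0122 0.0042 0.0013] to z82: 22.14
mark (np.float64(351.0), array([ 28.11613011, -29.76515757]))
```

Call:
{"op": "apply_moves", "data": {"series": [{"tx": 0,"ty": -3,"tz": 6,"wx": 0.012,"wy": 0.004,"wz": 0,"claw": 0},{"tx": -1,"ty": -3,"tz": 6,"wx": 0,"wy": 0,"wz": 0,"claw": 0},{"tx": 0,"ty": 0,"tz": 3,"wx": 0,"wy": 0,"wz": 0,"claw": 0},{"tx": 0,"ty": 0,"tz": 1,"wx": 0,"wy": 0,"wz": 0,"claw": 0},{"tx": 0,"ty": 0,"tz": 0,"wx": 0,"wy": 0,"wz": 0,"claw": 0},{"tx": 0,"ty": 0,"tz": 0,"wx": 0,"wy": 0,"wz": 0,"claw": 0},{"tx": 0,"ty": 0,"tz": 0,"wx": 0,"wy": 0,"wz": 0,"claw": 0},{"tx": 0,"ty": 0,"tz": 0,"wx": 0,"wy": 0,"wz": 0,"claw": 0},{"tx": 0,"ty": 0,"tz": 0,"wx": 0,"wy": 0,"wz": 0,"claw": 0},{"tx": 0,"ty": 0,"tz": 0,"wx": 0,"wy": 0,"wz": 0,"claw": 0}], "squeeze": 20}}

```text
clock: 3.63
tcp_pos: [564.7, 66.2, 86.7]
tcp_rot: [[-0.21, 0.978, -0.0], [0.978, 0.21, -0.0], [0.0, -0.0, -1.0]]
ft_force: [0.2, 0.2, -0.5]
opening: 0.004
```

```bash
python3 st.py
```

```text
3.6333 [564.72  66.22  86.71] [ 0.19  0.23 -0.54] then 3.6833 [564.78  66.23  86.79] [0.15 1.01 0.03]
console x 19.58 y 85.23 turn [-0.0002 -0.      0.0006] to z82: 4.79
mark (np.float64(358.0), array([ 28.15689428, -29.75525211]))
```

Call:
{"op": "apply_moves", "data": {"series": [{"tx": 0,"ty": 0,"tz": 0.5,"wx": 0,"wy": 0,"wz": 0,"claw": 0},{"tx": 0,"ty": 0,"tz": 0.5,"wx": 0,"wy": 0,"wz": 0,"claw": 0},{"tx": 0,"ty": 0,"tz": 0.5,"wx": 0,"wy": 0,"wz": 0,"claw": 0},{"tx": 0,"ty": 0,"tz": 0.5,"wx": 0,"wy": 0,"wz": 0,"claw": 0},{"tx": 0,"ty": 0,"tz": 0.5,"wx": 0,"wy": 0,"wz": 0,"claw": 0},{"tx": 0,"ty": 0,"tz": 0,"wx": 0,"wy": 0,"wz": 0,"claw": 0},{"tx": 0,"ty": 0,"tz": 0,"wx": 0,"wy": 0,"wz": 0,"claw": 0},{"tx": 0,"ty": 0,"tz": 0,"wx": 0,"wy": 0,"wz": 0,"claw": 0},{"tx": 0,"ty": 0,"tz": 0,"wx": 0,"wy": 0,"wz": 0,"claw": 0},{"tx": 0,"ty": 0,"tz": 0,"wx": 0,"wy": 0,"wz": 0,"claw": 0}], "squeeze": 20}}

```text
clock: 4.52
tcp_pos: [565.0, 66.3, 84.3]
tcp_rot: [[-0.21, 0.978, 0.0], [0.978, 0.21, -0.0], [-0.0, 0.0, -1.0]]
ft_force: [0.2, -1.0, 0.1]
opening: 0.001
```

```bash
python3 st.py
```

```text
4.5167 [564.96  66.3   84.29] [ 0.18 -0.97  0.08] then 4.5667 [564.96  66.28  84.31] [ 0.08 -0.82  0.02]
console x 19.77 y 85.24 turn [0.0003 0.0001 0.0007] to z82: 2.31
mark (np.float64(355.0), array([ 28.11604735, -29.76229057]))
```

Call:
{"op": "apply_moves", "data": {"series": [{"tx": 0,"ty": 0,"tz": 0.5,"wx": 0,"wy": 0,"wz": 0,"claw": 0},{"tx": 0,"ty": 0,"tz": 0.5,"wx": 0,"wy": 0,"wz": 0,"claw": 0},{"tx": 0,"ty": 0,"tz": 0.5,"wx": 0,"wy": 0,"wz": 0,"claw": 0},{"tx": 0,"ty": 0,"tz": 0.3,"wx": 0,"wy": 0,"wz": 0,"claw": 0},{"tx": 0,"ty": 0,"tz": 0,"wx": 0,"wy": 0,"wz": 0,"claw": 0},{"tx": 0,"ty": 0,"tz": 0,"wx": 0,"wy": 0,"wz": 0,"claw": 0},{"tx": 0,"ty": 0,"tz": 0,"wx": 0,"wy": 0,"wz": 0,"claw": 0},{"tx": 0,"ty": 0,"tz": 0,"wx": 0,"wy": 0,"wz": 0,"claw": 0},{"tx": 0,"ty": 0,"tz": 0,"wx": 0,"wy": 0,"wz": 0,"claw": 0},{"tx": 0,"ty": 0,"tz": 0,"wx": 0,"wy": 0,"wz": 0,"claw": 0}], "squeeze": 20}}

```text
clock: 5.4
tcp_pos: [565.0, 66.3, 82.4]
tcp_rot: [[-0.21, 0.978, 0.0], [0.978, 0.21, -0.0], [-0.0, 0.0, -1.0]]
ft_force: [-0.1, 0.3, -0.1]
opening: 0.006
```

```bash
python3 st.py
```

```text
5.4 [565.    66.3   82.35] [-0.11  0.27 -0.08] then 5.45 [564.98  66.28  82.32] [-0.64 -0.91 -0.62]
console x 19.78 y 85.23 turn [0.0003 0.0001 0.0006] to z82: 0.33
mark (np.float64(352.0), array([ 28.12369233, -29.78066351]))
```

Call:
{"op": "apply_moves", "data": {"series": [{"tx": 0,"ty": 0,"tz": 0.4,"wx": 0,"wy": 0,"wz": 0,"claw": 0},{"tx": 0,"ty": 0,"tz": 0.4,"wx": 0,"wy": 0,"wz": 0,"claw": 0},{"tx": 0,"ty": 0,"tz": 0.3,"wx": 0,"wy": 0,"wz": 0,"claw": 0},{"tx": 0,"ty": 0,"tz": 0,"wx": 0,"wy": 0,"wz": 0,"claw": 0},{"tx": 0,"ty": 0,"tz": 0,"wx": 0,"wy": 0,"wz": 0,"claw": 0},{"tx": 0,"ty": 0,"tz": 0,"wx": 0,"wy": 0,"wz": 0,"claw": 0},{"tx": 0,"ty": 0,"tz": 0,"wx": 0,"wy": 0,"wz": 0,"claw": 0},{"tx": 0,"ty": 0,"tz": 0,"wx": 0,"wy": 0,"wz": 0,"claw": 0},{"tx": 0,"ty": 0,"tz": 0,"wx": 0,"wy": 0,"wz": 0,"claw": 0},{"tx": 0,"ty": 0,"tz": 0,"wx": 0,"wy": 0,"wz": 0,"claw": 0}], "squeeze": 20}}

```text
clock: 6.28
tcp_pos: [565.0, 66.3, 81.2]
tcp_rot: [[-0.21, 0.978, 0.0], [0.978, 0.21, -0.0], [-0.0, 0.0, -1.0]]
ft_force: [-0.9, 0.7, -0.5]
opening: 0.006
```

```bash
python3 st.py
```

```text
6.2833 [564.99  66.3   81.15] [-0.89  0.68 -0.53] then 6.3333 [565.01  66.28  81.13] [0.23 0.56 0.12]
console x 19.81 y 85.23 turn [0.0004 0.0001 0.0007] to z82: -0.86
mark (np.float64(350.0), array([ 28.08508641, -29.68593122]))
```

Call:
{"op": "apply_moves", "data": {"series": [{"tx": 0,"ty": 0,"tz": 0.4,"wx": 0,"wy": 0,"wz": 0,"claw": 0},{"tx": 0,"ty": 0,"tz": 0.4,"wx": 0,"wy": 0,"wz": 0,"claw": 0},{"tx": 0,"ty": 0,"tz": 0.3,"wx": 0,"wy": 0,"wz": 0,"claw": 0},{"tx": 0,"ty": 0,"tz": 0,"wx": 0,"wy": 0,"wz": 0,"claw": 0},{"tx": 0,"ty": 0,"tz": 0,"wx": 0,"wy": 0,"wz": 0,"claw": 0},{"tx": 0,"ty": 0,"tz": 0,"wx": 0,"wy": 0,"wz": 0,"claw": 0},{"tx": 0,"ty": 0,"tz": 0,"wx": 0,"wy": 0,"wz": 0,"claw": 0},{"tx": 0,"ty": 0,"tz": 0,"wx": 0,"wy": 0,"wz": 0,"claw": 0},{"tx": 0,"ty": 0,"tz": 0,"wx": 0,"wy": 0,"wz": 0,"claw": 0},{"tx": 0,"ty": 0,"tz": 0,"wx": 0,"wy": 0,"wz": 0,"claw": 0}], "squeeze": 20}}

```text
clock: 7.17
tcp_pos: [565.1, 66.3, 80.3]
tcp_rot: [[-0.21, 0.978, 0.001], [0.978, 0.21, -0.0], [-0.0, 0.001, -1.0]]
ft_force: [-1.1, 0.0, -0.3]
opening: 0.007
```

```bash
python3 st.py; python3 - <<'E'
from h import *; from station import grab_frame
f=grab_frame("side");im=f["image"][175:255,205:325,::-1]
cv2.imwrite("pics/side2.png",cv2.resize(im,None,fx=6,fy=6,interpolation=cv2.INTER_CUBIC))
E
```

```text
7.1667 [565.11  66.32  80.29] [-1.08  0.04 -0.3 ] then 7.2167 [565.11  66.33  80.28] [0.02 0.09 0.4 ]
console x 19.92 y 85.26 turn [0.0008 0.0002 0.0007] to z82: -1.72
mark (np.float64(344.0), array([ 28.07595584, -29.6943961 ]))
```

View pics/side2.png

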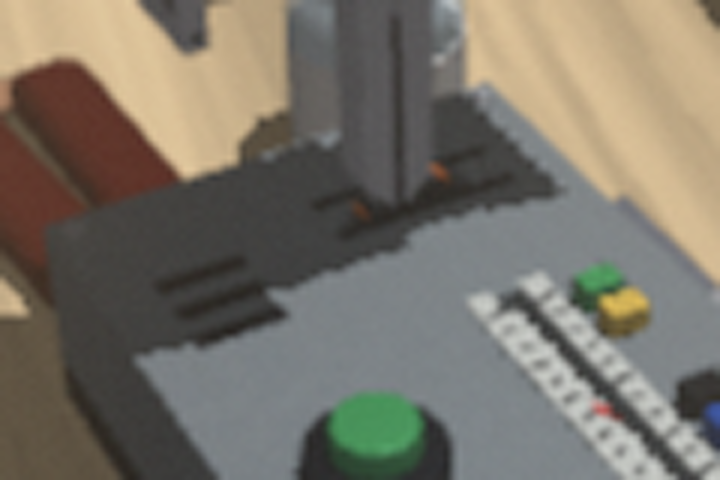

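The side crop shows the shut tips over the wheel at crop (400,200), with orange knurls visible on both sides and the tips about at contact. I'll descend a bit more and average the force readings.

Call:
{"op": "apply_moves", "data": {"series": [{"tx": 0,"ty": 0,"tz": 0.4,"wx": 0,"wy": 0,"wz": 0,"claw": 0},{"tx": 0,"ty": 0,"tz": 0.3,"wx": 0,"wy": 0,"wz": 0,"claw": 0},{"tx": 0,"ty": 0,"tz": 0,"wx": 0,"wy": 0,"wz": 0,"claw": 0},{"tx": 0,"ty": 0,"tz": 0,"wx": 0,"wy": 0,"wz": 0,"claw": 0},{"tx": 0,"ty": 0,"tz": 0,"wx": 0,"wy": 0,"wz": 0,"claw": 0},{"tx": 0,"ty": 0,"tz": 0,"wx": 0,"wy": 0,"wz": 0,"claw": 0},{"tx": 0,"ty": 0,"tz": 0,"wx": 0,"wy": 0,"wz": 0,"claw": 0},{"tx": 0,"ty": 0,"tz": 0,"wx": 0,"wy": 0,"wz": 0,"claw": 0},{"tx": 0,"ty": 0,"tz": 0,"wx": 0,"wy": 0,"wz": 0,"claw": 0},{"tx": 0,"ty": 0,"tz": 0,"wx": 0,"wy": 0,"wz": 0,"claw": 0}], "squeeze": 20}}

```text
clock: 8.1
tcp_pos: [565.2, 66.3, 80.1]
tcp_rot: [[-0.21, 0.978, 0.001], [0.978, 0.21, -0.0], [-0.0, 0.001, -1.0]]
ft_force: [-0.3, 0.0, 1.0]
opening: 0.003
```

```bash
cat > st.py <<'E'
from h import *; from station import robot,grab_frame
F=[]
for i in range(5):
    f=grab_frame("top");t=robot.sense();F.append(t["ft_force"])
F=np.array(F);print(t["clock"],t["tcp_pos"].round(2),"F",F.mean(0).round(2),F[:,2].round(1),t["joint_torque"].round(2))
d,w=todo(t,30,85.5,82);print("console x %.2f y %.2f"%(30-d[1],85.5-d[0]),"turn",w,"to z82:",d[2]);print("mark",mark(f))
E
python3 st.py
```

```text
8.35 [565.16  66.29  80.07] F [-0.36 -0.21  0.72] [ 1.2 -0.   0.2  0.5  1.7] [-1.000e-02 -3.622e+01 -2.852e+01  7.000e-02 -9.000e-02  0.000e+00]
console x 19.96 y 85.21 turn [0.0011 0.0003 0.0007] to z82: -1.92
mark (np.float64(353.0), array([ 28.12604201, -29.75154765]))
```

The null rows let the press relax, because each row re-targets to the measured pose. So a constant tz per row acts as force control, and I'll calibrate that.

Call:
{"op": "apply_moves", "data": {"series": [{"tx": 0,"ty": 0,"tz": 0.4,"wx": 0,"wy": 0,"wz": 0,"claw": 0},{"tx": 0,"ty": 0,"tz": 0.4,"wx": 0,"wy": 0,"wz": 0,"claw": 0},{"tx": 0,"ty": 0,"tz": 0.4,"wx": 0,"wy": 0,"wz": 0,"claw": 0},{"tx": 0,"ty": 0,"tz": 0.4,"wx": 0,"wy": 0,"wz": 0,"claw": 0},{"tx": 0,"ty": 0,"tz": 0.4,"wx": 0,"wy": 0,"wz": 0,"claw": 0},{"tx": 0,"ty": 0,"tz": 0.4,"wx": 0,"wy": 0,"wz": 0,"claw": 0},{"tx": 0,"ty": 0,"tz": 0.4,"wx": 0,"wy": 0,"wz": 0,"claw": 0},{"tx": 0,"ty": 0,"tz": 0.4,"wx": 0,"wy": 0,"wz": 0,"claw": 0},{"tx": 0,"ty": 0,"tz": 0.4,"wx": 0,"wy": 0,"wz": 0,"claw": 0},{"tx": 0,"ty": 0,"tz": 0.4,"wx": 0,"wy": 0,"wz": 0,"claw": 0}], "squeeze": 20}}

```text
clock: 9.18
tcp_pos: [565.3, 66.3, 78.7]
tcp_rot: [[-0.21, 0.978, 0.003], [0.978, 0.21, -0.0], [-0.001, 0.003, -1.0]]
ft_force: [-2.5, -0.3, 4.5]
opening: 0.008
```

```bash
python3 st.py
```

```text
9.4333 [565.31  66.32  78.77] F [-2.15 -0.44  4.85] [5.  4.7 5.1 5.3 4.1] [ -0.08 -33.95 -27.42   0.1   -0.75   0.  ]
console x 20.10 y 85.21 turn [0.0026 0.0007 0.0008] to z82: -3.21
mark (np.float64(293.0), array([ 28.20475181, -29.7398108 ]))
```

Pressing gives 4.85 N vertical with -2.15 N in x, so the contact is on the front slope. That fits a crown near 82.5 with the contact close to the TCP. I'll lift and restart the stroke nearer the crown.

Call:
{"op": "apply_moves", "data": {"series": [{"tx": 0,"ty": 0,"tz": -3,"wx": 0.001,"wy": 0,"wz": 0,"claw": 0},{"tx": 0,"ty": 0,"tz": -3,"wx": 0,"wy": 0,"wz": 0,"claw": 0},{"tx": 0,"ty": 3,"tz": 0,"wx": 0,"wy": 0,"wz": 0,"claw": 0},{"tx": 0,"ty": 2,"tz": 0,"wx": 0,"wy": 0,"wz": 0,"claw": 0},{"tx": 0,"ty": 0,"tz": 0,"wx": 0,"wy": 0,"wz": 0,"claw": 0},{"tx": 0,"ty": 0,"tz": 0,"wx": 0,"wy": 0,"wz": 0,"claw": 0},{"tx": 0,"ty": 0,"tz": 1,"wx": 0,"wy": 0,"wz": 0,"claw": 0},{"tx": 0,"ty": 0,"tz": 1,"wx": 0,"wy": 0,"wz": 0,"claw": 0},{"tx": 0,"ty": 0,"tz": 0,"wx": 0,"wy": 0,"wz": 0,"claw": 0},{"tx": 0,"ty": 0,"tz": 0,"wx": 0,"wy": 0,"wz": 0,"claw": 0}], "squeeze": 20}}

```text
clock: 10.27
tcp_pos: [571.1, 67.5, 80.7]
tcp_rot: [[-0.21, 0.978, 0.001], [0.978, 0.21, -0.0], [-0.0, 0.001, -1.0]]
ft_force: [-0.4, 0.3, 2.6]
opening: 0.003
```

```bash
python3 st.py
```

```text
10.5167 [571.11  67.51  80.49] F [-0.54  0.34  2.06] [1.8 2.  2.4 2.6 1.5] [ -0.04 -35.89 -28.04   0.07  -0.28   0.  ]
console x 26.04 y 85.15 turn [0.0009 0.0005 0.0007] to z82: -1.51
mark (np.float64(263.0), array([ 27.87569236, -29.46547876]))
```

Call:
{"op": "apply_moves", "data": {"series": [{"tx": 0,"ty": 0,"tz": 0.5,"wx": 0,"wy": 0,"wz": 0,"claw": 0},{"tx": 0,"ty": 0,"tz": 0.5,"wx": 0,"wy": 0,"wz": 0,"claw": 0},{"tx": 0,"ty": 0,"tz": 0.5,"wx": 0,"wy": 0,"wz": 0,"claw": 0},{"tx": 0,"ty": 0,"tz": 0.5,"wx": 0,"wy": 0,"wz": 0,"claw": 0},{"tx": 0,"ty": 1,"tz": 0.5,"wx": 0,"wy": 0,"wz": 0,"claw": 0},{"tx": 0,"ty": 1.5,"tz": 0.5,"wx": 0,"wy": 0,"wz": 0,"claw": 0},{"tx": 0,"ty": 1.5,"tz": 0.5,"wx": 0,"wy": 0,"wz": 0,"claw": 0},{"tx": 0,"ty": 1.5,"tz": 0.5,"wx": 0,"wy": 0,"wz": 0,"claw": 0},{"tx": 0,"ty": 1.5,"tz": 0.5,"wx": 0,"wy": 0,"wz": 0,"claw": 0},{"tx": 0,"ty": 1.5,"tz": 0.5,"wx": 0,"wy": 0,"wz": 0,"claw": 0}], "squeeze": 20}}

```text
clock: 11.35
tcp_pos: [577.0, 68.8, 79.6]
tcp_rot: [[-0.21, 0.978, -0.004], [0.978, 0.21, -0.002], [-0.001, -0.004, -1.0]]
ft_force: [-2.9, 0.3, 6.0]
opening: 0.001
```

```bash
python3 st.py
```

```text
11.6 [577.24  68.78  79.59] F [-2.22  0.11  5.52] [6.1 5.3 5.6 4.8 5.8] [ -0.07 -34.78 -27.27   0.11  -0.85  -0.  ]
console x 32.30 y 85.10 turn [-0.0032  0.001   0.0008] to z82: -2.4
mark (np.float64(333.0), array([ 28.62999959, -26.03441723]))
```

The wheel rolls without slipping: the mark moved +3.7 mm, which is 6.2 mm of rim, against 6.3 mm of tool travel.

Call:
{"op": "apply_moves", "data": {"series": [{"tx": 0,"ty": 1.5,"tz": 0.55,"wx": 0,"wy": 0,"wz": 0,"claw": 0},{"tx": 0,"ty": 1.5,"tz": 0.55,"wx": 0,"wy": 0,"wz": 0,"claw": 0},{"tx": 0,"ty": 1.5,"tz": 0.55,"wx": 0,"wy": 0,"wz": 0,"claw": 0},{"tx": 0,"ty": 1.5,"tz": 0.55,"wx": 0,"wy": 0,"wz": 0,"claw": 0},{"tx": 0,"ty": 1.5,"tz": 0.55,"wx": 0,"wy": 0,"wz": 0,"claw": 0},{"tx": 0,"ty": 1.5,"tz": 0.55,"wx": 0,"wy": 0,"wz": 0,"claw": 0},{"tx": 0,"ty": 1.5,"tz": 0.55,"wx": 0,"wy": 0,"wz": 0,"claw": 0},{"tx": 0,"ty": 1.5,"tz": 0.55,"wx": 0,"wy": 0,"wz": 0,"claw": 0},{"tx": 0,"ty": 1.5,"tz": 0.55,"wx": 0,"wy": 0,"wz": 0,"claw": 0},{"tx": 0,"ty": 1.5,"tz": 0.55,"wx": 0,"wy": 0,"wz": 0,"claw": 0}], "squeeze": 20}}

```text
clock: 12.43
tcp_pos: [591.8, 71.7, 76.5]
tcp_rot: [[-0.21, 0.978, -0.004], [0.978, 0.21, -0.003], [-0.002, -0.004, -1.0]]
ft_force: [-0.3, -0.2, 3.5]
opening: 0.005
```

```bash
python3 st.py
```

```text
12.6833 [591.86  71.79  76.54] F [0.77 0.28 2.46] [2.4 2.2 2.8 3.  1.8] [-6.000e-02 -3.807e+01 -2.718e+01 -2.000e-02  4.900e-01 -0.000e+00]
console x 47.24 y 84.98 turn [-0.0036  0.0017  0.0008] to z82: -5.4
mark (np.float64(333.0), array([ 27.74186495, -20.18136604]))
```

Call:
{"op": "apply_moves", "data": {"series": [{"tx": 0,"ty": 0,"tz": -5,"wx": -0.003,"wy": 0.001,"wz": 0,"claw": 0},{"tx": 0,"ty": 0,"tz": -6,"wx": 0,"wy": 0,"wz": 0,"claw": 0},{"tx": 0,"ty": -8,"tz": 0,"wx": 0,"wy": 0,"wz": 0,"claw": 0},{"tx": 0,"ty": -8,"tz": 0,"wx": 0,"wy": 0,"wz": 0,"claw": 0},{"tx": 0,"ty": -8,"tz": 0,"wx": 0,"wy": 0,"wz": 0,"claw": 0},{"tx": 0,"ty": 0,"tz": 0,"wx": 0,"wy": 0,"wz": 0,"claw": 0},{"tx": 0,"ty": 0,"tz": 1,"wx": 0,"wy": 0,"wz": 0,"claw": 0},{"tx": 0,"ty": 0,"tz": 1,"wx": 0,"wy": 0,"wz": 0,"claw": 0},{"tx": 0,"ty": 0,"tz": 0,"wx": 0,"wy": 0,"wz": 0,"claw": 0},{"tx": 0,"ty": 0,"tz": 0,"wx": 0,"wy": 0,"wz": 0,"claw": 0}], "squeeze": 20}}

```text
clock: 13.52
tcp_pos: [562.1, 65.9, 83.1]
tcp_rot: [[-0.21, 0.978, -0.008], [0.978, 0.21, -0.001], [0.001, -0.008, -1.0]]
ft_force: [-1.0, 0.4, -0.2]
opening: 0.001
```

```bash
python3 st.py
```

```text
13.7667 [562.25  65.85  83.23] F [0.15 0.13 0.47] [ 0.5  0.6 -0.1  0.6  0.7] [ -0.   -36.63 -28.77   0.06   0.06  -0.  ]
console x 17.01 y 85.39 turn [-0.0079 -0.0005  0.0006] to z82: 1.13
mark (np.float64(324.0), array([ 27.86759249, -20.31513262]))
```

Call:
{"op": "apply_moves", "data": {"series": [{"tx": 0,"ty": 2,"tz": 0,"wx": -0.008,"wy": 0,"wz": 0,"claw": 0},{"tx": 0,"ty": 2.5,"tz": 0,"wx": 0,"wy": 0,"wz": 0,"claw": 0},{"tx": 0,"ty": 0,"tz": 0.7,"wx": 0,"wy": 0,"wz": 0,"claw": 0},{"tx": 0,"ty": 0,"tz": 0.7,"wx": 0,"wy": 0,"wz": 0,"claw": 0},{"tx": 0,"ty": 0,"tz": 0.6,"wx": 0,"wy": 0,"wz": 0,"claw": 0},{"tx": 0,"ty": 0,"tz": 0.5,"wx": 0,"wy": 0,"wz": 0,"claw": 0},{"tx": 0,"ty": 0,"tz": 0.5,"wx": 0,"wy": 0,"wz": 0,"claw": 0},{"tx": 0,"ty": 0,"tz": 0.5,"wx": 0,"wy": 0,"wz": 0,"claw": 0},{"tx": 0,"ty": 0,"tz": 0.5,"wx": 0,"wy": 0,"wz": 0,"claw": 0},{"tx": 0,"ty": 0,"tz": 0.5,"wx": 0,"wy": 0,"wz": 0,"claw": 0}], "squeeze": 20}}

```text
clock: 14.6
tcp_pos: [567.8, 67.0, 80.0]
tcp_rot: [[-0.21, 0.978, 0.002], [0.978, 0.21, 0.001], [0.0, 0.002, -1.0]]
ft_force: [-1.3, 0.3, 3.6]
opening: 0.005
```

```bash
python3 st.py
```

```text
14.85 [567.84  67.02  79.81] F [-1.45  0.04  3.05] [2.8 2.4 3.5 3.4 3. ] [ -0.05 -35.07 -27.84   0.09  -0.47   0.  ]
console x 22.73 y 85.36 turn [ 0.0023 -0.0003  0.0007] to z82: -2.17
mark (np.float64(319.0), array([ 27.71473795, -20.24115416]))
```

Call:
{"op": "apply_moves", "data": {"series": [{"tx": 0,"ty": 0,"tz": 0.5,"wx": 0,"wy": 0,"wz": 0,"claw": 0},{"tx": 0,"ty": 0,"tz": 0.5,"wx": 0,"wy": 0,"wz": 0,"claw": 0},{"tx": 0,"ty": 0,"tz": 0.5,"wx": 0,"wy": 0,"wz": 0,"claw": 0},{"tx": 0,"ty": 1,"tz": 0.5,"wx": 0,"wy": 0,"wz": 0,"claw": 0},{"tx": 0,"ty": 1.5,"tz": 0.5,"wx": 0,"wy": 0,"wz": 0,"claw": 0},{"tx": 0,"ty": 1.5,"tz": 0.5,"wx": 0,"wy": 0,"wz": 0,"claw": 0},{"tx": 0,"ty": 1.5,"tz": 0.5,"wx": 0,"wy": 0,"wz": 0,"claw": 0},{"tx": 0,"ty": 1.5,"tz": 0.5,"wx": 0,"wy": 0,"wz": 0,"claw": 0},{"tx": 0,"ty": 1.5,"tz": 0.5,"wx": 0,"wy": 0,"wz": 0,"claw": 0},{"tx": 0,"ty": 1.5,"tz": 0.5,"wx": 0,"wy": 0,"wz": 0,"claw": 0}], "squeeze": 20}}

```text
clock: 15.68
tcp_pos: [574.2, 68.3, 79.6]
tcp_rot: [[-0.21, 0.978, -0.005], [0.978, 0.21, -0.001], [-0.0, -0.005, -1.0]]
ft_force: [-4.5, -0.3, 5.8]
opening: 0.003
```

```bash
python3 st.py
```

```text
15.9333 [574.44  68.4   79.59] F [-2.7  -0.23  6.16] [6.  6.  6.2 6.6 6. ] [ -0.09 -34.4  -27.2    0.1   -0.89  -0.  ]
console x 29.49 y 85.32 turn [-0.0042  0.0004  0.0008] to z82: -2.41
mark (np.float64(345.0), array([ 28.1808285 , -16.76004626]))
```

Force is 6.2 N vertical and the mark is at -16.8. I'll continue to x≈42, with the down-slope limit in mind.

Call:
{"op": "apply_moves", "data": {"series": [{"tx": 0,"ty": 1.5,"tz": 0.5,"wx": 0,"wy": 0,"wz": 0,"claw": 0},{"tx": 0,"ty": 1.5,"tz": 0.55,"wx": 0,"wy": 0,"wz": 0,"claw": 0},{"tx": 0,"ty": 1.5,"tz": 0.6,"wx": 0,"wy": 0,"wz": 0,"claw": 0},{"tx": 0,"ty": 1.5,"tz": 0.6,"wx": 0,"wy": 0,"wz": 0,"claw": 0},{"tx": 0,"ty": 1.5,"tz": 0.65,"wx": 0,"wy": 0,"wz": 0,"claw": 0},{"tx": 0,"ty": 1.5,"tz": 0.7,"wx": 0,"wy": 0,"wz": 0,"claw": 0},{"tx": 0,"ty": 1.5,"tz": 0.75,"wx": 0,"wy": 0,"wz": 0,"claw": 0},{"tx": 0,"ty": 1.5,"tz": 0.8,"wx": 0,"wy": 0,"wz": 0,"claw": 0},{"tx": 0,"ty": 0,"tz": -3,"wx": 0,"wy": 0,"wz": 0,"claw": 0},{"tx": 0,"ty": 0,"tz": -5,"wx": 0,"wy": 0,"wz": 0,"claw": 0}], "squeeze": 20}}

```text
clock: 16.77
tcp_pos: [584.7, 70.7, 84.9]
tcp_rot: [[-0.21, 0.978, -0.008], [0.978, 0.21, -0.002], [-0.001, -0.008, -1.0]]
ft_force: [0.1, 0.3, 0.2]
opening: 0.004
```

```bash
python3 st.py
```

```text
17.0167 [584.84  70.66  85.4 ] F [-0.03  0.05  0.1 ] [ 0.7 -0.3 -0.3  0.3  0.1] [  0.   -38.92 -29.09   0.06   0.05  -0.  ]
console x 40.10 y 85.34 turn [-0.0072  0.0007  0.0008] to z82: 3.47
mark (np.float64(275.0), array([27.8440197 , -9.14826951]))
```

Call:
{"op": "apply_moves", "data": {"series": [{"tx": 0,"ty": -5,"tz": 0,"wx": -0.007,"wy": 0,"wz": 0,"claw": 0},{"tx": 0,"ty": -5,"tz": 0,"wx": 0,"wy": 0,"wz": 0,"claw": 0},{"tx": 0,"ty": -4,"tz": 0,"wx": 0,"wy": 0,"wz": 0,"claw": 0},{"tx": 0,"ty": 0,"tz": 1,"wx": 0,"wy": 0,"wz": 0,"claw": 0},{"tx": 0,"ty": 0,"tz": 1,"wx": 0,"wy": 0,"wz": 0,"claw": 0},{"tx": 0,"ty": 0,"tz": 0.7,"wx": 0,"wy": 0,"wz": 0,"claw": 0},{"tx": 0,"ty": 0,"tz": 0.7,"wx": 0,"wy": 0,"wz": 0,"claw": 0},{"tx": 0,"ty": 0,"tz": 0.5,"wx": 0,"wy": 0,"wz": 0,"claw": 0},{"tx": 0,"ty": 0,"tz": 0.5,"wx": 0,"wy": 0,"wz": 0,"claw": 0},{"tx": 0,"ty": 0,"tz": 0.5,"wx": 0,"wy": 0,"wz": 0,"claw": 0}], "squeeze": 20}}

```text
clock: 17.85
tcp_pos: [568.5, 67.3, 80.1]
tcp_rot: [[-0.21, 0.978, -0.001], [0.978, 0.21, -0.001], [-0.001, -0.001, -1.0]]
ft_force: [-1.2, -0.2, 2.9]
opening: 0.007
```

```bash
python3 st.py
```

```text
18.1 [568.53  67.23  79.9 ] F [-1.57 -0.16  3.54] [3.  3.7 3.9 3.2 4. ] [ -0.04 -35.2  -28.01   0.11  -0.59  -0.  ]
console x 23.45 y 85.42 turn [-0.0011  0.0005  0.0007] to z82: -2.1
mark (np.float64(245.0), array([28.24478905, -9.17688718]))
```

Same stroke again.

Call:
{"op": "apply_moves", "data": {"series": [{"tx": 0,"ty": 0,"tz": 0.5,"wx": 0,"wy": 0,"wz": 0,"claw": 0},{"tx": 0,"ty": 0,"tz": 0.5,"wx": 0,"wy": 0,"wz": 0,"claw": 0},{"tx": 0,"ty": 0.5,"tz": 0.5,"wx": 0,"wy": 0,"wz": 0,"claw": 0},{"tx": 0,"ty": 1,"tz": 0.5,"wx": 0,"wy": 0,"wz": 0,"claw": 0},{"tx": 0,"ty": 1.5,"tz": 0.5,"wx": 0,"wy": 0,"wz": 0,"claw": 0},{"tx": 0,"ty": 1.5,"tz": 0.5,"wx": 0,"wy": 0,"wz": 0,"claw": 0},{"tx": 0,"ty": 1.5,"tz": 0.5,"wx": 0,"wy": 0,"wz": 0,"claw": 0},{"tx": 0,"ty": 1.5,"tz": 0.5,"wx": 0,"wy": 0,"wz": 0,"claw": 0},{"tx": 0,"ty": 1.5,"tz": 0.5,"wx": 0,"wy": 0,"wz": 0,"claw": 0},{"tx": 0,"ty": 1.5,"tz": 0.5,"wx": 0,"wy": 0,"wz": 0,"claw": 0}], "squeeze": 20}}

```text
clock: 18.93
tcp_pos: [576.4, 68.9, 79.7]
tcp_rot: [[-0.21, 0.978, -0.006], [0.978, 0.21, -0.002], [-0.001, -0.006, -1.0]]
ft_force: [-3.5, -0.4, 4.8]
opening: 0.006
```

```bash
python3 st.py
```

```text
19.1833 [576.72  68.99  79.75] F [-2.6   0.06  5.94] [6.2 6.  5.7 6.4 5.4] [ -0.08 -34.97 -27.43   0.11  -0.85  -0.  ]
console x 31.84 y 85.42 turn [-0.0051  0.0011  0.0008] to z82: -2.24
mark (np.float64(228.0), array([27.72101644, -4.34926094]))
```

Call:
{"op": "apply_moves", "data": {"series": [{"tx": 0,"ty": 1.5,"tz": 0.5,"wx": 0,"wy": 0,"wz": 0,"claw": 0},{"tx": 0,"ty": 1.5,"tz": 0.55,"wx": 0,"wy": 0,"wz": 0,"claw": 0},{"tx": 0,"ty": 1.5,"tz": 0.6,"wx": 0,"wy": 0,"wz": 0,"claw": 0},{"tx": 0,"ty": 1.5,"tz": 0.6,"wx": 0,"wy": 0,"wz": 0,"claw": 0},{"tx": 0,"ty": 1.5,"tz": 0.65,"wx": 0,"wy": 0,"wz": 0,"claw": 0},{"tx": 0,"ty": 1.5,"tz": 0.7,"wx": 0,"wy": 0,"wz": 0,"claw": 0},{"tx": 0,"ty": 1.5,"tz": 0.75,"wx": 0,"wy": 0,"wz": 0,"claw": 0},{"tx": 0,"ty": 1.5,"tz": 0.8,"wx": 0,"wy": 0,"wz": 0,"claw": 0},{"tx": 0,"ty": 0,"tz": -3,"wx": 0,"wy": 0,"wz": 0,"claw": 0},{"tx": 0,"ty": 0,"tz": -5,"wx": 0,"wy": 0,"wz": 0,"claw": 0}], "squeeze": 20}}

```text
clock: 20.02
tcp_pos: [589.1, 71.6, 83.1]
tcp_rot: [[-0.21, 0.978, -0.005], [0.978, 0.21, -0.002], [-0.001, -0.005, -1.0]]
ft_force: [0.5, 0.6, -0.1]
opening: 0.004
```

```bash
python3 st.py
```

```text
20.2667 [589.2   71.6   83.81] F [ 0.05  0.05 -0.22] [ 0.5  0.2 -0.3 -1.2 -0.3] [  0.   -39.22 -29.06   0.06   0.04  -0.  ]
console x 44.57 y 85.34 turn [-0.0043  0.0015  0.0008] to z82: 1.87
mark (np.float64(372.0), array([28.27853656,  1.2137687 ]))
```

Call:
{"op": "apply_moves", "data": {"series": [{"tx": 0,"ty": -5,"tz": -1,"wx": -0.004,"wy": 0,"wz": 0,"claw": 0},{"tx": 0,"ty": -6,"tz": 0,"wx": 0,"wy": 0,"wz": 0,"claw": 0},{"tx": 0,"ty": -6,"tz": 0,"wx": 0,"wy": 0,"wz": 0,"claw": 0},{"tx": 0,"ty": 0,"tz": 1,"wx": 0,"wy": 0,"wz": 0,"claw": 0},{"tx": 0,"ty": 0,"tz": 1,"wx": 0,"wy": 0,"wz": 0,"claw": 0},{"tx": 0,"ty": 0,"tz": 0.6,"wx": 0,"wy": 0,"wz": 0,"claw": 0},{"tx": 0,"ty": 0,"tz": 0.5,"wx": 0,"wy": 0,"wz": 0,"claw": 0},{"tx": 0,"ty": 0,"tz": 0.5,"wx": 0,"wy": 0,"wz": 0,"claw": 0},{"tx": 0,"ty": 0,"tz": 0.5,"wx": 0,"wy": 0,"wz": 0,"claw": 0},{"tx": 0,"ty": 0,"tz": 0.5,"wx": 0,"wy": 0,"wz": 0,"claw": 0}], "squeeze": 20}}

```text
clock: 21.1
tcp_pos: [569.7, 67.5, 80.2]
tcp_rot: [[-0.21, 0.978, -0.001], [0.978, 0.21, -0.002], [-0.001, -0.001, -1.0]]
ft_force: [-1.5, -0.0, 2.6]
opening: 0.003
```

```bash
python3 st.py; python3 - <<'E'
from h import *; from station import grab_frame
f=grab_frame("top");im=f["image"][175:220,280:340,::-1]
cv2.imwrite("pics/top3.png",cv2.resize(im,None,fx=12,fy=12,interpolation=cv2.INTER_CUBIC))
E
```

```text
21.35 [569.65  67.53  80.07] F [-1.63 -0.15  3.05] [2.4 2.5 3.3 3.1 3.9] [ -0.04 -35.35 -28.03   0.1   -0.58  -0.  ]
console x 24.62 y 85.48 turn [-0.0011  0.0014  0.0007] to z82: -1.93
mark (np.float64(285.0), array([27.43301609,  1.95863036]))
```

View pics/top3.png

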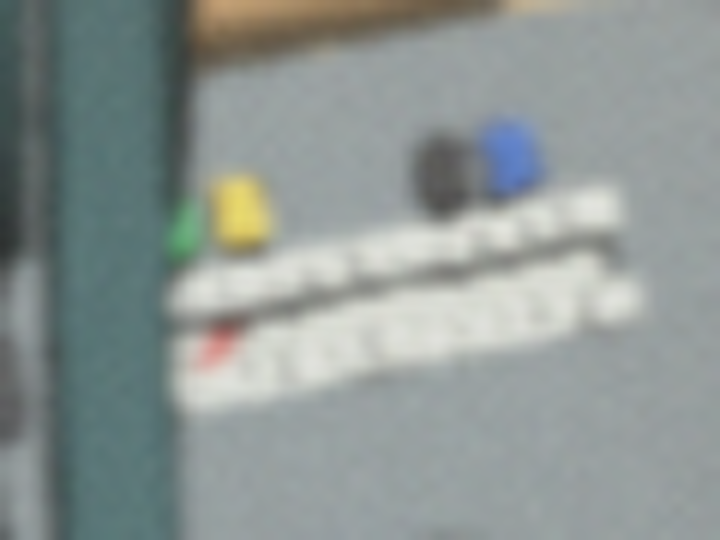

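The top crop shows red at (220,345) under the yellow/green area. The green clip at (185,230) is partly hidden by the arm. Checked against both cameras, the drum surface sits about 6.5 mm below the panel. That puts the target top-view reading at ≈7.6, with about 1.5–2 now, so roll about 10 mm more.

Call:
{"op": "apply_moves", "data": {"series": [{"tx": 0,"ty": 0,"tz": 0.5,"wx": 0,"wy": 0,"wz": 0,"claw": 0},{"tx": 0,"ty": 0,"tz": 0.5,"wx": 0,"wy": 0,"wz": 0,"claw": 0},{"tx": 0,"ty": 0.5,"tz": 0.5,"wx": 0,"wy": 0,"wz": 0,"claw": 0},{"tx": 0,"ty": 1,"tz": 0.5,"wx": 0,"wy": 0,"wz": 0,"claw": 0},{"tx": 0,"ty": 1.5,"tz": 0.5,"wx": 0,"wy": 0,"wz": 0,"claw": 0},{"tx": 0,"ty": 1.5,"tz": 0.5,"wx": 0,"wy": 0,"wz": 0,"claw": 0},{"tx": 0,"ty": 1.5,"tz": 0.5,"wx": 0,"wy": 0,"wz": 0,"claw": 0},{"tx": 0,"ty": 1.5,"tz": 0.5,"wx": 0,"wy": 0,"wz": 0,"claw": 0},{"tx": 0,"ty": 1.5,"tz": 0.5,"wx": 0,"wy": 0,"wz": 0,"claw": 0},{"tx": 0,"ty": 1.5,"tz": 0.5,"wx": 0,"wy": 0,"wz": 0,"claw": 0}], "squeeze": 20}}

```text
clock: 22.23
tcp_pos: [577.9, 69.3, 79.7]
tcp_rot: [[-0.21, 0.978, -0.005], [0.978, 0.21, -0.003], [-0.002, -0.005, -1.0]]
ft_force: [-2.5, 0.0, 5.7]
opening: 0.007
```

```bash
python3 st.py;  python3 - <<'E'
from h import *; from station import grab_frame
for n in("side",): print(n,mark(grab_frame(n)))
E
```

```text
22.4833 [578.21  69.34  79.69] F [-2.49  0.07  5.57] [5.2 6.1 6.  5.5 5. ] [ -0.09 -35.16 -27.44   0.09  -0.8   -0.  ]
console x 33.37 y 85.44 turn [-0.0042  0.002   0.0007] to z82: -2.3
mark (np.float64(336.0), array([27.96354598,  6.3609196 ]))
side (np.float64(170.0), array([27.77903125, -5.53640781]))
```

Call:
{"op": "apply_moves", "data": {"series": [{"tx": 0,"ty": 1.5,"tz": 0.5,"wx": 0,"wy": 0,"wz": 0,"claw": 0},{"tx": 0,"ty": 1.5,"tz": 0.5,"wx": 0,"wy": 0,"wz": 0,"claw": 0},{"tx": 0,"ty": 0.5,"tz": 0.2,"wx": 0,"wy": 0,"wz": 0,"claw": 0},{"tx": 0,"ty": 0,"tz": -3,"wx": 0,"wy": 0,"wz": 0,"claw": 0},{"tx": 0,"ty": 0,"tz": -10,"wx": 0,"wy": 0,"wz": 0,"claw": 0},{"tx": 0,"ty": 0,"tz": -20,"wx": 0,"wy": 0,"wz": 0,"claw": 0},{"tx": 0,"ty": -20,"tz": -10,"wx": 0,"wy": 0,"wz": 0,"claw": 0},{"tx": 0,"ty": -25,"tz": 0,"wx": 0,"wy": 0,"wz": 0,"claw": 0},{"tx": 0,"ty": -25,"tz": 0,"wx": 0,"wy": 0,"wz": 0,"claw": 0},{"tx": 0,"ty": 0,"tz": 0,"wx": 0,"wy": 0,"wz": 0,"claw": 0}], "squeeze": 20}}

```text
clock: 23.37
tcp_pos: [513.0, 55.2, 122.7]
tcp_rot: [[-0.211, 0.978, -0.003], [0.978, 0.211, -0.003], [-0.002, -0.004, -1.0]]
ft_force: [-0.2, -0.1, 0.7]
opening: 0.005
```

```bash
python3 st.py;  python3 - <<'E'
from h import *; from station import grab_frame
o=[]
for n,b in(("side",(200,260,250,340)),("top",(175,220,275,335))):
    f=grab_frame(n);np.savez(n+"4.npz",**f);print(n,mark(f))
    im=f["image"][b[0]:b[1],b[2]:b[3],::-1]; o.append(cv2.resize(im,(700,int(700*im.shape[0]/im.shape[1])),interpolation=cv2.INTER_CUBIC)[60:360])
cv2.imwrite("pics/chk4.png",np.vstack(o))
E
```

```text
23.6167 [516.65  55.74 122.38] F [ 0.24  0.2  -0.03] [ 0.2 -0.5 -0.5  0.6  0. ] [-1.000e-02 -3.202e+01 -2.931e+01  6.000e-02  5.000e-02  0.000e+00]
console x -29.75 y 85.07 turn [-0.0016  0.0019  0.0015] to z82: 40.28
mark None
side (np.float64(282.0), array([27.98207753, -1.29072825]))
top None
```

View pics/chk4.png

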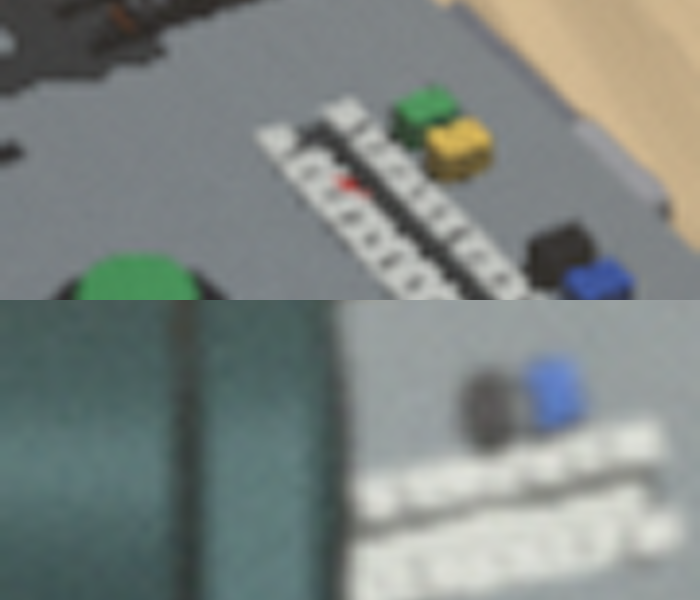

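Side view: red at (352,184), about level with the green clip along the scale's direction. That gives y≈7 after correction. The arm hides the mark from the top camera, so I'll move above the button and check it with the wrist camera.

Call:
{"op": "apply_moves", "data": {"series": [{"tx": -15,"ty": -3,"tz": -3,"wx": 0,"wy": 0,"wz": 0,"claw": 0},{"tx": -20,"ty": -5,"tz": 0,"wx": 0,"wy": 0,"wz": 0,"claw": 0},{"tx": -20,"ty": -4,"tz": 0,"wx": 0,"wy": 0,"wz": 0,"claw": 0},{"tx": -20,"ty": -3,"tz": 0,"wx": 0,"wy": 0,"wz": 0,"claw": 0},{"tx": -15,"ty": 0,"tz": 0,"wx": 0,"wy": 0,"wz": 0,"claw": 0},{"tx": -10,"ty": 0,"tz": 0,"wx": 0,"wy": 0,"wz": 0,"claw": 0},{"tx": -5,"ty": 0,"tz": 0,"wx": 0,"wy": 0,"wz": 0,"claw": 0},{"tx": 0,"ty": 0,"tz": 0,"wx": 0,"wy": 0,"wz": 0,"claw": 0},{"tx": 0,"ty": 0,"tz": 0,"wx": 0,"wy": 0,"wz": 0,"claw": 0},{"tx": 0,"ty": 0,"tz": 0,"wx": 0,"wy": 0,"wz": 0,"claw": 0}], "squeeze": 20}}

```text
clock: 24.55
tcp_pos: [528.9, -52.1, 122.4]
tcp_rot: [[-0.216, 0.976, -0.005], [0.976, 0.216, 0.0], [0.002, -0.005, -1.0]]
ft_force: [-0.3, -0.0, 0.2]
opening: 0.003
```

```bash
python3 st.py;  python3 - <<'E'
from h import *; from station import grab_frame
f=grab_frame("wrist");np.savez("wrist5.npz",**f);print(f["eye"])
cv2.imwrite("pics/wrist5.png",f["image"][:,:,::-1])
E
```

```text
24.8 [528.77 -52.09 122.67] F [-0.04 -0.45  0.23] [ 0.7  0.  -0.   0.5 -0.1] [-2.000e-02 -3.278e+01 -2.936e+01  6.000e-02  6.000e-02  0.000e+00]
console x -41.36 y -22.40 turn [-0.0049 -0.0011  0.0067] to z82: 40.44
mark None
[514.04529781  15.91120247 302.46650088]
```

View pics/wrist5.png

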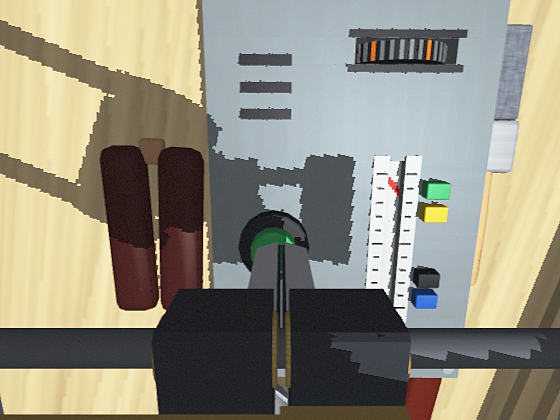

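The wrist view shows red running from (388,180) to (398,193), crossing the slit's mid-line at row ≈190. The green clip is centred at (438,190). I'll check that numerically in console coordinates, relative to the yellow clip.

```bash
python3 - <<'E'
from h import *
f=load("wrist5.npz");im=f["image"];hsv=cv2.cvtColor(im,cv2.COLOR_RGB2HSV);P=cloud(f)
for nm,a,b,r in(("green",(45,100,50),(80,255,255),(170,210,415,460)),("yellow",(20,110,80),(35,255,255),(195,230,415,460))):
    m=np.zeros(hsv.shape[:2],bool);m[r[0]:r[1],r[2]:r[3]]=cv2.inRange(hsv,a,b)[r[0]:r[1],r[2]:r[3]]>0
    L=loc(P,C,TH)[m&(P[...,2]>83)];print(nm,len(L),L.mean(0),(L.min(0)+L.max(0))/2)
i=im.astype(int);red=(i[...,0]-np.maximum(i[...,1],i[...,2])>40);red[:, :380]=0;red[:,410:]=0;red[:170]=0;red[215:]=0
v,u=np.nonzero(red);Q=P[v,u];L=loc(Q,C,TH);print("red z",Q[:,2].round(1).min(),Q[:,2].max())
for z in(66,69,72):
    l=loc(onplane(f,u,v,z),C,TH);k=np.polyfit(l[:,0],l[:,1],1);print(z,l.min(0).round(1),l.max(0).round(1),"slope",k[0].round(2),"y at x=30",np.polyval(k,30).round(2))
k=np.polyfit(L[:,0],L[:,1],1);print("depth based",L.mean(0),np.polyval(k,30))
w=loc(P,C,TH)[(cv2.inRange(hsv,(0,0,215),(180,40,255))>0)&(P[...,2]>60)];w=w[(abs(w[:,1]-5)<12)&(abs(w[:,0]-30)<20)];print("white bands x",np.histogram(w[:,0],np.arange(14,48,2)))
E
```

```text
green 398 [51.21508252  5.60627392] [ 9.03856974 23.45154598]
yellow 395 [51.48258434 -8.7995986 ] [51.63981003 -9.02070307]
red z 67.1 70.29402562128521
66 [27.2 -1.3] [34.9 10.4] slope -1.07 y at x=30 5.95
69 [26.4 -0.7] [34.  10.9] slope -1.07 y at x=30 5.5
72 [25.5 -0.1] [33.  11.4] slope -1.07 y at x=30 5.06
depth based [30.14056995  5.37644866] 5.52604326795759
white bands x (array([ 78, 118, 102, 108, 100,   3,  88,  92,  75,  13,  98, 105,  95,
       116,  97,  11]), array([14, 16, 18, 20, 22, 24, 26, 28, 30, 32, 34, 36, 38, 40, 42, 44, 46]))
```

The mark reads y≈5.5–6.3 against green's 5.6, aligned to within about 1.5 mm. I'll move over the button centre and go down to just above it.

Call:
{"op": "apply_moves", "data": {"series": [{"tx": -3,"ty": -2,"tz": 3,"wx": -0.005,"wy": 0,"wz": 0.006,"claw": 0},{"tx": -3,"ty": -1.5,"tz": 4,"wx": 0,"wy": 0,"wz": 0,"claw": 0},{"tx": 0,"ty": 0,"tz": 4,"wx": 0,"wy": 0,"wz": 0,"claw": 0},{"tx": 0,"ty": 0,"tz": 4,"wx": 0,"wy": 0,"wz": 0,"claw": 0},{"tx": 0,"ty": 0,"tz": 3,"wx": 0,"wy": 0,"wz": 0,"claw": 0},{"tx": 0,"ty": 0,"tz": 0,"wx": 0,"wy": 0,"wz": 0,"claw": 0},{"tx": 0,"ty": 0,"tz": 0,"wx": 0,"wy": 0,"wz": 0,"claw": 0},{"tx": 0,"ty": 0,"tz": 0,"wx": 0,"wy": 0,"wz": 0,"claw": 0},{"tx": 0,"ty": 0,"tz": 0,"wx": 0,"wy": 0,"wz": 0,"claw": 0},{"tx": 0,"ty": 0,"tz": 0,"wx": 0,"wy": 0,"wz": 0,"claw": 0}], "squeeze": 20}}

```text
clock: 25.68
tcp_pos: [525.7, -59.0, 102.2]
tcp_rot: [[-0.21, 0.978, -0.001], [0.978, 0.21, 0.002], [0.002, -0.0, -1.0]]
ft_force: [-0.2, 0.1, 0.3]
opening: 0.006
```

```bash
python3 st.py
```

```text
25.9333 [525.7  -58.99 102.22] F [-0.19 -0.25 -0.18] [-0.2  0.4  0.3 -0.6 -0.7] [ -0.   -32.69 -29.05   0.07   0.05   0.  ]
console x -44.94 y -28.95 turn [-0.0003 -0.0016  0.0005] to z82: 20.37
mark (np.float64(438.0), array([28.31362229,  7.90875737]))
```

The top camera can see the mark again: 7.9 against the target reading of 7.6. Now press.

Call:
{"op": "apply_moves", "data": {"series": [{"tx": 0,"ty": 0,"tz": 1,"wx": 0,"wy": 0,"wz": 0,"claw": 0},{"tx": 0,"ty": 0,"tz": 1,"wx": 0,"wy": 0,"wz": 0,"claw": 0},{"tx": 0,"ty": 0,"tz": 0.8,"wx": 0,"wy": 0,"wz": 0,"claw": 0},{"tx": 0,"ty": 0,"tz": 0.6,"wx": 0,"wy": 0,"wz": 0,"claw": 0},{"tx": 0,"ty": 0,"tz": 0.6,"wx": 0,"wy": 0,"wz": 0,"claw": 0},{"tx": 0,"ty": 0,"tz": 0.6,"wx": 0,"wy": 0,"wz": 0,"claw": 0},{"tx": 0,"ty": 0,"tz": 0.6,"wx": 0,"wy": 0,"wz": 0,"claw": 0},{"tx": 0,"ty": 0,"tz": 0.6,"wx": 0,"wy": 0,"wz": 0,"claw": 0},{"tx": 0,"ty": 0,"tz": 0.6,"wx": 0,"wy": 0,"wz": 0,"claw": 0},{"tx": 0,"ty": 0,"tz": 0.6,"wx": 0,"wy": 0,"wz": 0,"claw": 0}], "squeeze": 20}}

```text
clock: 26.77
tcp_pos: [525.9, -59.0, 96.1]
tcp_rot: [[-0.21, 0.978, 0.0], [0.978, 0.21, 0.001], [0.001, 0.001, -1.0]]
ft_force: [-1.3, -0.3, 2.3]
opening: 0.008
```

```bash
python3 st.py
```

```text
27.0167 [525.89 -58.98  95.89] F [-1.11  0.43  3.06] [3.3 3.  3.1 3.6 2.3] [ -0.05 -31.47 -28.27   0.08  -0.36  -0.  ]
console x -44.75 y -29.00 turn [ 0.0006 -0.0012  0.0005] to z82: 14.06
mark (np.float64(410.0), array([28.26607167,  8.11046795]))
```

Call:
{"op": "apply_moves", "data": {"series": [{"tx": 0,"ty": 0,"tz": 0.6,"wx": 0,"wy": 0,"wz": 0,"claw": 0},{"tx": 0,"ty": 0,"tz": 0.6,"wx": 0,"wy": 0,"wz": 0,"claw": 0},{"tx": 0,"ty": 0,"tz": 0.6,"wx": 0,"wy": 0,"wz": 0,"claw": 0},{"tx": 0,"ty": 0,"tz": 0.6,"wx": 0,"wy": 0,"wz": 0,"claw": 0},{"tx": 0,"ty": 0,"tz": 0.6,"wx": 0,"wy": 0,"wz": 0,"claw": 0},{"tx": 0,"ty": 0,"tz": 0.6,"wx": 0,"wy": 0,"wz": 0,"claw": 0},{"tx": 0,"ty": 0,"tz": 0.6,"wx": 0,"wy": 0,"wz": 0,"claw": 0},{"tx": 0,"ty": 0,"tz": 0.6,"wx": 0,"wy": 0,"wz": 0,"claw": 0},{"tx": 0,"ty": 0,"tz": 0.6,"wx": 0,"wy": 0,"wz": 0,"claw": 0},{"tx": 0,"ty": 0,"tz": 0.6,"wx": 0,"wy": 0,"wz": 0,"claw": 0}], "squeeze": 20}}

```text
clock: 27.85
tcp_pos: [525.9, -59.0, 91.6]
tcp_rot: [[-0.21, 0.978, 0.001], [0.978, 0.21, 0.001], [0.001, 0.001, -1.0]]
ft_force: [-2.4, 0.1, 5.8]
opening: 0.008
```

```bash
python3 st.py
```

```text
28.1 [525.91 -58.98  91.64] F [-2.34 -0.18  5.6 ] [6.4 5.8 4.5 5.4 5.9] [ -0.1  -30.02 -27.43   0.09  -0.81  -0.  ]
console x -44.73 y -29.01 turn [ 0.0013 -0.0007  0.0006] to z82: 9.82
mark (np.float64(441.0), array([28.18679558,  7.95933532]))
```

At 5.6 N and about 5.5 mm of travel the button is pressed. Now lift clear and check.

Call:
{"op": "apply_moves", "data": {"series": [{"tx": 0,"ty": 0,"tz": -3,"wx": 0,"wy": 0,"wz": 0,"claw": 0},{"tx": 0,"ty": 0,"tz": -6,"wx": 0,"wy": 0,"wz": 0,"claw": 0},{"tx": 0,"ty": 0,"tz": -12,"wx": 0,"wy": 0,"wz": 0,"claw": 0},{"tx": 0,"ty": 0,"tz": -20,"wx": 0,"wy": 0,"wz": 0,"claw": 0},{"tx": 0,"ty": 0,"tz": -20,"wx": 0,"wy": 0,"wz": 0,"claw": 0},{"tx": 0,"ty": 0,"tz": -10,"wx": 0,"wy": 0,"wz": 0,"claw": 0},{"tx": 0,"ty": 0,"tz": 0,"wx": 0,"wy": 0,"wz": 0,"claw": 0},{"tx": 0,"ty": 0,"tz": 0,"wx": 0,"wy": 0,"wz": 0,"claw": 0},{"tx": 0,"ty": 0,"tz": 0,"wx": 0,"wy": 0,"wz": 0,"claw": 0},{"tx": 0,"ty": 0,"tz": 0,"wx": 0,"wy": 0,"wz": 0,"claw": 0}], "squeeze": 20}}

```text
clock: 28.93
tcp_pos: [525.8, -59.1, 163.4]
tcp_rot: [[-0.21, 0.978, -0.001], [0.978, 0.21, 0.002], [0.002, -0.001, -1.0]]
ft_force: [-0.7, -0.1, -0.4]
opening: 0.005
```

```bash
python3 st.py; python3 - <<'E'
from h import *; from station import grab_frame
f=grab_frame("side");print(mark(f));P=cloud(f);g=load("side0.npz");P0=cloud(g)
for q,h in((P0,g),(P,f)):
    L=loc(q,C,TH);hsv=cv2.cvtColor(h["image"],cv2.COLOR_RGB2HSV)
    m=(cv2.inRange(hsv,(45,100,50),(80,255,255))>0)&(np.hypot(L[...,0]+45,L[...,1]+30)<10);print("button z",m.sum(),np.median(q[m][:,2]))
d=np.abs(f["image"].astype(int)-g["image"]).sum(2)>60;d[:150,:150]=0
o=f["image"].copy();cv2.imwrite("pics/side6.png",o[:,:,::-1])
E
```

```text
29.1833 [525.8  -59.08 163.49] F [ 0.12 -0.19 -0.09] [ 0.7 -0.1 -0.6 -0.  -0.4] [ -0.   -32.2  -29.87   0.07   0.05  -0.  ]
console x -44.91 y -28.95 turn [-0.0007 -0.0018  0.0004] to z82: 81.65
mark (np.float64(384.0), array([28.41552403,  8.3445016 ]))
(np.float64(293.0), array([27.98397924, -1.28341657]))
button z 71 98.39947669813614
button z 30 98.14392508725464
```

View pics/side6.png

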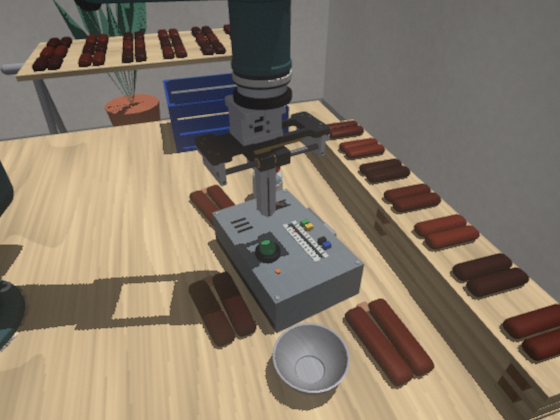

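The tool is clear, the button is up at (266,247), and the mark is unchanged at the green clip. The roe, jar and bowl are where they were, so I'm handing in.

```bash
python3 -c "
from station import robot
print(robot.sign_off())"
```

```text
the job is handed in; nothing more can be done
None
```

I rolled the thumbwheel until the red mark stood at the green clip (about 4.5 rad) and let go of it. I then pressed the green start button, lifted clear and handed the job in at about 29 s. The sign-off reported no verdict.

**Mark:** the last wrist-camera check before the press put it at y about 5.5–6.3 mm, against 5.6 mm measured for the green clip. A line fit with the mid-line shifted to match the clips' position gave up to about 7.2 mm. After the press the top camera read 8.3 (target 7.6) and the side-camera reading was unchanged, so all of these are inside the 4 mm allowed.

**Forces:** the highest averaged reading was about 6.7 N on the wheel. One single reading during a wheel stroke reached about 7.3 N, with noise of roughly ±1 N. On the button it was about 6.1 N with about 5.5 mm of travel. I only read forces between moves, so short peaks in between were not seen.

**End state:** the button is up again (98.1 mm against 98.4 mm before) and the tool is about 65 mm above it with no contact force. The roe, jar and bowl look unmoved in the last side view. The brush is not clearly visible there, but the arm never went near it.

**Disagreements:** the two fixed cameras differ by about 2 mm in where they place the controller, and I averaged them. One early stroke slipped on the wheel's far slope, so I used shorter strokes after that.

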